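# Twist-lock the green lid onto the green dowel pot

## Robot

A 6-joint arm with a two-finger parallel gripper is mounted at the origin on the work surface. World frame = base frame: x ahead of the robot, y to its left, z up, the work surface at z = 0. Lengths are in m, angles in rad, forces in N, time in s.
With the tool pointing down it reaches from about 0.425 to 0.95 m from the base axis. Payload 14.7 kg.
Tool frame: the origin (TCP) lies at the very end of the fingers, on their centre line; the grasp point (between the pads) lies 19 mm behind it; z points along the fingers, y is the line along which they close (so a half turn about z gives the same grasp; the last joint's range is limited). The gripper opens to 85 mm and grips with 20 to 120 N. Pads are 22 mm wide; open, the fingers measure 114 mm over their backs; the gripper's body (76 mm by 85 mm) begins 54 mm behind the grasp point. The pads swing forward as they close: fully open they stand 13 mm farther back than shut.
Start: joints at [1.239, 0.48, 1.596, -0, 1.065, -0.047], TCP at [0.183, 0.624, 0.231] pointing down, gripper open.
Joint ranges: [-2.75, 2.75], [-0.82, 2.05], [0.23, 2.67], [-1.56, 4.7], [0.09, 2.69], [-2.92, 2.92]. Speed limits (rad/s): [1.89, 1.89, 2.39, 3.01, 3.01, 3.01].

## Interface

Orientations are given as a rotation vector (axis times angle).
In Python, from workcell import arm gives the robot as it stands.
- The arm moves only by the shell command python3 -m inch 'ROWS' [OPENING] [FORCE]. ROWS is JSON, a list of rows, each an object with "slide": the shift along the tool's x, y, z in m, a list of three; "yaw": the turn about the tool's z in degrees. A call has 1 to 8 rows; each row is the pose to reach, as a shift and turn from the pose commanded when the call began, along the tool's axes at that moment; what a row does not reach only later rows make up. A row lasts 1/12 s, in which the tool goes at most 41.7 mm and 7.16 degrees, less where a joint would pass 70% of its speed; a pose out of reach is approached as far as the arm can. A call with a gripper value outside its range is refused whole. OPENING is the closure in counts, from 0 (fully open) to 255 (shut), set as the call begins (- or left out, the last holds). The fingers move at their own pace and stop on an object; FORCE is the grip in N (left out, the last holds). Time passes only in rows, so rows that repeat a pose let the fingers close. It gives the time, the measured TCP pose, the force, the opening and the grip force at its end, in the units of the state.
- arm.state(): the state, without advancing time (a new reading comes with each control period).
- arm.capture(name): name is "side" or "top"; returns a dict with "pixels" (400x640x3 uint8, red, green, blue), "range_z" (400x640 float32, m along the optical axis (not along the pixel's ray), 0 where there is no reading), "fovy" (degrees; the focal length in pixels is half the picture's height over the tangent of half this angle, whatever the lens; pixels are square), "cx", "cy" (the principal point, pixels), "pose" (4x4, takes a point from camera to world coordinates). Camera axes: x right, y down, z forward; pixel columns grow to the right and rows downward; lengths in m; the calibration is good to about 2 mm. A picture is of the moment at which its call begins.
- arm.job_done(): hands the job in; it is judged then, once.
The state is a dict: "time": time; "q": joint angles; "qd": joint speeds; "tau": joint torques, N m; "tool_pos": TCP position; "tcp_rot": TCP orientation; "force": force on the tool from outside, world axes, zero at the start; "wrist_torque": the same for the moment, N m; "width": opening from 0.0 (shut) to 1.0 (fully open); "gripper_force": force on a finger pad.
Only numpy, scipy, OpenCV 4.12 (cv2) and the standard library are available. Lean on these libraries where they do the work, as an engineer would, in place of code of your own. Each camera call takes 0.05 s, during which the arm holds its last target. There are 200 camera calls.

## Task

Close the open green dowel pot with the green lid: set the lid's two lugs into the two slots of the pot's rim, press it down against the sprung packing disc and twist it a quarter turn clockwise (seen from above), so that the lugs lock under the rim, then let go. Leave the yellow and the red lid where they are.

Things in the scene. Friction and masses are not known exactly. Their poses are not given: they have to be found in the camera images.
- green_lid_grip (a point): Centre of the green lid's birch grip bar (70 long in x, 20 wide in y, 46 mm high), 53 mm above the lid's underside; z up. Below the bar: disc 84 mm across, 8 thick; neck 52 mm across, 22 high; at its foot, flush with the underside, two white lugs along +x and -x (parallel to the bar), 18 wide, 8 thick, tips 50 mm from the axis; 14 mm gap from lugs to disc. Loose, 0.12 kg, stands upright.
- pot: Fixed green pot, 132 mm across, on a 150 mm square birch base. Origin: its axis, at table height; z up. White rim: top at 74 mm, 8 thick, 66 mm opening, two slots 36 wide along +x and -x to 58 mm from the axis. Grey sprung disc 10 mm below the rim's top (2 to 6 N). Lugs in slots, bar centre at 105 (fully down) to 110 mm: the lid turns, clockwise only, stop past 100 deg. Let go, locked: 111 mm; unlocked: 117.
- yellow_lid_grip (a point): Centre of the birch grip bar of the yellow lid: same shape, size and axes as the green lid, standing on the table. It belongs to another pot and is to be left alone.
- red_lid_grip (a point): Centre of the birch grip bar of the red lid: same shape, size and axes as the green lid, standing on the table. It belongs to another pot and is to be left alone.
There are look-alikes about, which are no part of the job. Leave any black look-alike of the pot alone. What is shaped like the part that bears green_lid_grip but turquoise is not meant.

How it is judged:
By the outcome, as a careful person would: the job done as asked, in the order asked, and still so for the second after the job is handed in, with the robot touching nothing.
It also fails if it takes over 42 s, if anything falls off the work surface, if the arm or the gripper's body presses on something with over 40 N, if the wrist force passes 120 N, or if a joint passes its speed limit or range.

## Working session

There is one attempt and no reset: what is moved stays moved. The work goes in short steps, Python scripts to look and compute and a shell command to move; the robot and the scene stay as the last step left them, time stands still between calls to the robot, and variables do not carry over. Pictures are saved under pics/ and viewed, at most 10 in all, crops included, and the job is handed in when it is done.

```bash
mkdir -p pics; ls
cat > h.py <<'E'
import numpy as np,cv2
from workcell import arm
def cap(n):
    c=arm.capture(n); np.savez(f'/tmp/{n}.npz',**{k:np.array(v) for k,v in c.items()}); return c
def cloud(c):
    p=c['pixels'];h,w=p.shape[:2];f=h/2/np.tan(np.radians(float(c['fovy']))/2)
    v,u=np.mgrid[:h,:w];z=c['range_z'];P=np.stack([(u-c['cx'])/f*z,(v-c['cy'])/f*z,z],-1)
    T=np.array(c['pose']);return P@T[:3,:3].T+T[:3,3]
E
python3 - <<'E'
from h import *
for n in('top','side'):
    c=cap(n);cv2.imwrite(f'pics/{n}0.png',c['pixels'][:,:,::-1]);print(n,c['fovy'],c['cx'],c['cy'],np.round(c['pose'],3).tolist(),(c['range_z']>0).mean())
s=arm.state();print(s)
E
```

```text
pics
top 46.94411143782868 316.1073426109741 196.17434693846067 [[-0.01, -0.986, 0.165, 0.274], [-1.0, 0.011, 0.005, -0.09], [-0.007, -0.165, -0.986, 1.084], [0.0, 0.0, 0.0, 1.0]] 0.995875
side 57.19320906210194 319.6272697163432 203.1040178579387 [[0.906, -0.297, 0.302, 0.129], [-0.423, -0.609, 0.67, -0.748], [-0.015, -0.735, -0.678, 0.717], [0.0, 0.0, 0.0, 1.0]] 0.9960234375
{'time': 0.1, 'q': array([ 1.23941249e+00,  4.80741842e-01,  1.59682704e+00,  2.73567755e-05,
        1.06510282e+00, -4.66328238e-02]), 'qd': array([-0.0001734 , -0.0010449 , -0.00318436, -0.00068498,  0.00123953,
        0.00162343]), 'tau': array([ 6.38529782e-04, -9.52247572e+01, -4.31035388e+01, -1.68772458e-04,
        5.21372844e-03, -1.99755493e-05]), 'tool_pos': array([0.18246574, 0.62347027, 0.23074824]), 'tcp_rot': array([-4.45764697e-01, -3.10957779e+00,  1.65758829e-03]), 'force': array([-0.40078205, -0.72538648,  1.06475482]), 'wrist_torque': array([ 0.04336633, -0.00196439, -0.00156887]), 'gripper_force': 0.0, 'width': 1.0026440887572081}
```

View pics/top0.png

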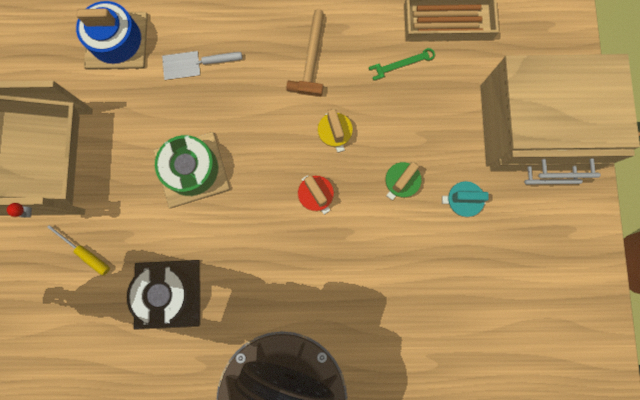

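View pics/side0.png

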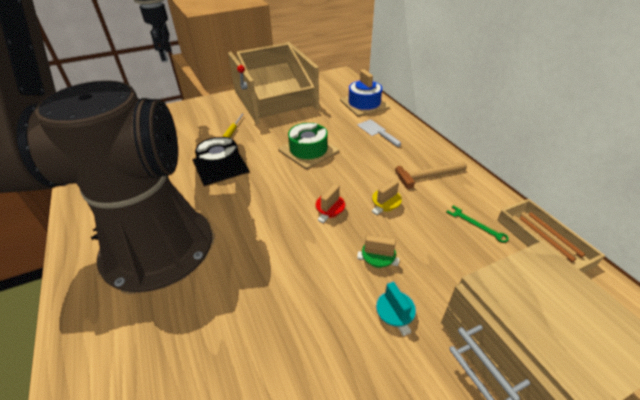

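Top image: the green lid is at (404,180). It could be confused with the turquoise lid (467,199), yellow (336,129) and red (317,193). The open green pot is at (186,164), with a black look-alike at (157,294) and a closed blue pot at (108,32). I choose green lid (404,180) and green pot (186,164).

```bash
cat > m.py <<'E'
from h import *
from scipy.optimize import least_squares
def load(n): return dict(np.load(f'/tmp/{n}.npz'))
def near(W,xy,r): return np.hypot(W[...,0]-xy[0],W[...,1]-xy[1])<r
def bar(W,xy,zlo=.066,zhi=.086,r=.055):
    m=near(W,xy,r)&(W[...,2]>zlo)&(W[...,2]<zhi);p=W[m]
    (cx,cy),(w,h),a=cv2.minAreaRect((p[:,:2]*1000).astype(np.float32))
    a=a if w>h else a+90
    return cx,cy,sorted((w,h)),(a+90)%180-90,np.median(p[:,2]),len(p)
E
python3 - <<'E'
from m import *
for n in('top','side'):
    c=load(n);W=cloud(c)
    if n=='top':
        g=W[180,404];P=W[164,186];print('seed',g,P)
    print(n,'bar',bar(W,g))
    hsv=cv2.cvtColor(c['pixels'],cv2.COLOR_RGB2HSV)
    nr=near(W,P,.085)
    wh=nr&(hsv[...,1]<50)&(hsv[...,2]>150)&(W[...,2]>.066)&(W[...,2]<.084)
    top=nr&(W[...,2]>.069)&(W[...,2]<.082)
    p=W[top][:,:2]
    hull=cv2.convexHull((p*1000).astype(np.float32))
    q=hull[:,0]
    s=least_squares(lambda v:np.hypot(q[:,0]-v[0],q[:,1]-v[1])-v[2],[P[0]*1000,P[1]*1000,66],loss='soft_l1');print(n,'pot circle',s.x,np.abs(s.fun).max(),'z',np.median(W[wh][:,2]),wh.sum())
    cc=s.x[:2]/1000;d=W[...,:2]-cc;rr=np.hypot(d[...,0],d[...,1]);th=np.degrees(np.arctan2(d[...,1],d[...,0]))
    ring=(rr>.038)&(rr<.054)&(W[...,2]>.02)
    sl=ring&~wh
    t=np.radians(th[sl])*2;print('slot axis (non white)',np.degrees(np.angle(np.exp(1j*t).mean()))/2,abs(np.exp(1j*t).mean()))
    w2=np.radians(th[ring&wh])*2;print('white axis',np.degrees(np.angle(np.exp(1j*w2).mean()))/2)
c=load('top');a=cv2.resize(c['pixels'][140:230,355:500],None,fx=5,fy=5,interpolation=2)
b=cv2.resize(c['pixels'][120:215,145:245],None,fx=4,fy=4,interpolation=2)
o=np.zeros((460*1,800,3),np.uint8)
a=cv2.resize(a,(400,248));o[:248,:400]=a;o[:380,400:800]=b
cv2.imwrite('pics/crop.png',o[:390,:,::-1])
E
```

```text
seed [ 0.47685802 -0.2803187   0.07707347] [0.5228114  0.21197272 0.06131346]
top bar (487.81353759765625, -287.929443359375, [19.684131622314453, 69.46015167236328], -38.00822067260742, np.float64(0.07561368488956766), 275)
top pot circle [522.52805151 214.15183322  65.69269982] 1.1115483118669829 z 0.07313094018258115 1034
slot axis (non white) 39.666306351961424 0.6311283575003552
white axis -73.16331277221953
side bar (488.594970703125, -287.7588806152344, [23.181482315063477, 69.49479675292969], -37.182701110839844, np.float64(0.07381856372804552), 247)
side pot circle [523.16113825 213.79015921  65.4174867 ] 4.684421538734597 z 0.07168837974406417 280
slot axis (non white) 49.16906964761426 0.6735749695416017
white axis -74.27624396221927
```

View pics/crop.png

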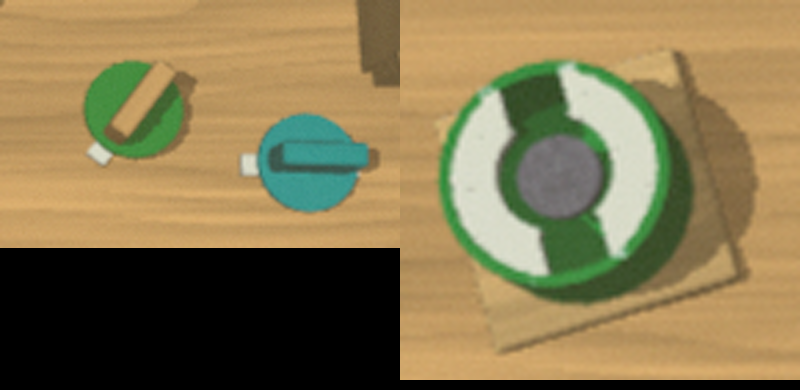

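The crop confirms the choice: green lid with its bar running to the upper right and a lug at lower left (crop 100,153). The pot's slots are at crop (525,95) and (580,240), so the slot axis is about 17–20° from world x. I'll check that against the base square and work out the first move.

```bash
cat > go.py <<'E'
import sys
from h import *
from scipy.spatial.transform import Rotation as R
def go(x,y,z,head=None):
    s=arm.state();M=R.from_rotvec(s['tcp_rot']).as_matrix();h=np.degrees(np.arctan2(M[1,0],M[0,0]))
    d=M.T@(np.array([x,y,z])-s['tool_pos'])
    yaw=0 if head is None else (h-head+180)%360-180
    print('t',round(float(s['time']),2),'tcp',s['tool_pos'].round(4),'head',round(h,1),'tilt',M[2].round(3),'F',np.round(s['force'],1),'w',round(float(s['width']),3),'gf',round(float(s['gripper_force']),1),'q6',s['q'][5].round(2));print('slide',d.round(4),'yaw',round(yaw,1))
if __name__=='__main__': go(*map(float,sys.argv[1:]))
E
python3 - <<'E'
from m import *
from go import go
for n in('top','side'):
    c=load(n);W=cloud(c);cc=np.array([.5227,.214])
    hsv=cv2.cvtColor(c['pixels'],cv2.COLOR_RGB2HSV)
    d=W[...,:2]-cc;rr=np.hypot(d[...,0],d[...,1]);th=np.degrees(np.arctan2(d[...,1],d[...,0]))
    m=(rr>.042)&(rr<.054)&(W[...,2]>.069)&(W[...,2]<.08)
    w=(hsv[...,1]<60)
    H=np.histogram(th[m&w],bins=np.arange(-180,181,10))[0];print(n,H)
    b=(W[...,2]>.006)&(W[...,2]<.03)&(rr<.115)&(rr>.07);p=W[b][:,:2]*1000
    print('base',cv2.minAreaRect(p.astype(np.float32)),len(p))
go(.53,.15,.23,142.3)
E
```

```text
top [ 0  0  0  4 19 21 18 19 18 18 19 20 20 17 16 19 17 13  0  0  0  3 19 22
 19 19 19 20 18 19 19 23 18 19 21  9]
base ((511.65203857421875, 210.83819580078125), (171.13876342773438, 150.87722778320312), 17.072330474853516) 906
side [0 0 0 1 5 6 8 6 5 4 5 5 6 4 6 5 7 3 0 0 0 2 6 6 4 4 3 6 5 5 2 5 2 7 7 2]
base ((523.3165893554688, 213.32440185546875), (153.61180114746094, 151.369140625), 16.044464111328125) 294
t 0.1 tcp [0.1825 0.6235 0.2307] head 163.7 tilt [ 0.    -0.001 -1.   ] F [-0.4 -0.7  1.1] w 1.003 gf 0.0 q6 -0.05
slide [-0.4666 -0.3568  0.0011] yaw 21.4
```

```bash
A='{"slide":[-0.466,-0.357,0],"yaw":21.4}'
python3 -m inch '[{"slide":[-0.466,-0.357,0],"yaw":21.4},{"slide":[-0.466,-0.357,0],"yaw":21.4},{"slide":[-0.466,-0.357,0],"yaw":21.4},{"slide":[-0.466,-0.357,0],"yaw":21.4},{"slide":[-0.466,-0.357,0],"yaw":21.4},{"slide":[-0.466,-0.357,0],"yaw":21.4},{"slide":[-0.466,-0.357,0],"yaw":21.4},{"slide":[-0.466,-0.357,0],"yaw":21.4}]' 0 40; python3 go.py .50 -.05 .23 142.3
```

```text
time: 0.77
tool_pos: [0.3802, 0.353, 0.2312]
tcp_rot: [-1.015, -2.973, 0.0]
force: [1.2, 0.5, 0.5]
width: 1.007
gripper_force: 0.0
t 0.77 tcp [0.3802 0.353  0.2312] head 142.3 tilt [ 0. -0. -1.] F [1.2 0.5 0.5] w 1.007 gf 0.0 q6 -0.22
slide [-0.3413 -0.2456  0.0013] yaw -0.0
```

```bash
python3 -m inch '[{"slide":[-0.34,-0.246,0],"yaw":0},{"slide":[-0.34,-0.246,0],"yaw":0},{"slide":[-0.34,-0.246,0],"yaw":0},{"slide":[-0.34,-0.246,0],"yaw":0},{"slide":[-0.34,-0.246,0],"yaw":0},{"slide":[-0.34,-0.246,0],"yaw":0},{"slide":[-0.34,-0.246,0],"yaw":0},{"slide":[-0.34,-0.246,0],"yaw":0}]'; python3 go.py .488 -.288 .15 142.3
```

```text
time: 1.43
tool_pos: [0.4736, 0.0331, 0.2313]
tcp_rot: [-1.015, -2.973, 0.0]
force: [1.4, 1.0, -0.3]
width: 1.001
gripper_force: 0.0
t 1.43 tcp [0.4736 0.0331 0.2313] head 142.3 tilt [ 0. -0. -1.] F [ 1.4  1.  -0.3] w 1.001 gf 0.0 q6 -0.91
slide [-0.2078 -0.2452  0.0813] yaw -0.0
```

```bash
python3 -m inch '[{"slide":[-0.208,-0.245,0.05]},{"slide":[-0.208,-0.245,0.05]},{"slide":[-0.208,-0.245,0.05]},{"slide":[-0.208,-0.245,0.05]},{"slide":[-0.208,-0.245,0.05]},{"slide":[-0.208,-0.245,0.05]},{"slide":[-0.208,-0.245,0.05]},{"slide":[-0.208,-0.245,0.08]}]'; python3 -m inch '[{"slide":[0,0,0]},{"slide":[0,0,0]},{"slide":[0,0,0]}]'; python3 go.py .488 -.288 .11 142.3
```

```text
t 1.43 tcp [0.4736 0.0331 0.2313] head 142.3 tilt [ 0. -0. -1.] F [ 1.4  1.  -0.3] w 1.001 gf 0.0 q6 -0.91
slide [-0.2078 -0.2452  0.1213] yaw -0.0invalid input at $[0]: expected keys slide, yaw
invalid input at $[0]: expected keys slide, yaw
```

```bash
python3 -m inch '[{"slide":[-0.208,-0.245,0.05],"yaw":0},{"slide":[-0.208,-0.245,0.05],"yaw":0},{"slide":[-0.208,-0.245,0.05],"yaw":0},{"slide":[-0.208,-0.245,0.05],"yaw":0},{"slide":[-0.208,-0.245,0.05],"yaw":0},{"slide":[-0.208,-0.245,0.05],"yaw":0},{"slide":[-0.208,-0.245,0.05],"yaw":0},{"slide":[-0.208,-0.245,0.08],"yaw":0}]'; python3 -m inch '[{"slide":[0,0,0],"yaw":0},{"slide":[0,0,0],"yaw":0},{"slide":[0,0,0],"yaw":0}]'; python3 go.py .488 -.288 .11 142.3
```

```text
time: 2.1
tool_pos: [0.4901, -0.2862, 0.1588]
tcp_rot: [1.015, 2.966, -0.003]
force: [1.7, -0.6, 1.1]
width: 0.997
gripper_force: 0.0
time: 2.35
tool_pos: [0.4877, -0.2808, 0.156]
tcp_rot: [-1.016, -2.972, -0.001]
force: [0.3, 0.3, 1.1]
width: 0.998
gripper_force: 0.0
t 2.35 tcp [ 0.4877 -0.2808  0.156 ] head 142.2 tilt [ 0.001  0.    -1.   ] F [0.3 0.3 1.1] w 0.998 gf 0.0 q6 -1.49
slide [-0.0047 -0.0055  0.046 ] yaw -0.1
```

```bash
python3 -m inch '[{"slide":[-0.005,-0.006,0.02],"yaw":0},{"slide":[-0.005,-0.006,0.04],"yaw":0},{"slide":[-0.005,-0.006,0.06],"yaw":0},{"slide":[-0.005,-0.006,0.08],"yaw":0},{"slide":[-0.005,-0.006,0.095],"yaw":0},{"slide":[-0.005,-0.006,0.11],"yaw":0},{"slide":[-0.005,-0.006,0.118],"yaw":0},{"slide":[-0.005,-0.006,0.118],"yaw":0}]'; python3 -m inch '[{"slide":[0,0,0],"yaw":0},{"slide":[0,0,0],"yaw":0}]'; python3 go.py .488 -.288 .037 142.3
```

```text
time: 3.02
tool_pos: [0.4883, -0.2877, 0.0377]
tcp_rot: [-1.013, -2.972, -0.001]
force: [-0.1, 0.3, -0.2]
width: 1.001
gripper_force: 0.0
time: 3.18
tool_pos: [0.4891, -0.289, 0.0393]
tcp_rot: [1.014, 2.972, -0.001]
force: [-0.0, -0.9, -0.3]
width: 1.005
gripper_force: 0.0
t 3.18 tcp [ 0.4891 -0.289   0.0393] head 142.3 tilt [-0.001  0.    -1.   ] F [-0.  -0.9 -0.3] w 1.005 gf 0.0 q6 -1.5
slide [0.0015 0.0001 0.0023] yaw 0.0
```

Aligned, so I'll close the gripper on the bar.

```bash
python3 -m inch '[{"slide":[0.001,0,0.002],"yaw":0},{"slide":[0.001,0,0.002],"yaw":0},{"slide":[0.001,0,0.002],"yaw":0},{"slide":[0.001,0,0.002],"yaw":0},{"slide":[0.001,0,0.002],"yaw":0},{"slide":[0.001,0,0.002],"yaw":0},{"slide":[0.001,0,0.002],"yaw":0},{"slide":[0.001,0,0.002],"yaw":0}]' 255 60;  python3 -m inch '[{"slide":[0,0,0],"yaw":0},{"slide":[0,0,0],"yaw":0},{"slide":[0,0,0],"yaw":0},{"slide":[0,0,0],"yaw":0}]'; python3 go.py .488 -.288 .2 142.3
```

```text
time: 3.85
tool_pos: [0.4877, -0.2886, 0.0362]
tcp_rot: [1.015, 2.973, -0.0]
force: [-0.2, -0.2, 1.7]
width: 0.228
gripper_force: 61.4
time: 4.18
tool_pos: [0.4877, -0.2886, 0.0362]
tcp_rot: [1.015, 2.973, -0.0]
force: [-0.1, 0.1, 3.3]
width: 0.228
gripper_force: 61.6
t 4.18 tcp [ 0.4877 -0.2886  0.0362] head 142.3 tilt [-0. -0. -1.] F [-0.1  0.1  3.3] w 0.228 gf 61.6 q6 -1.5
slide [ 1.000e-04  6.000e-04 -1.638e-01] yaw -0.0
```

Width 0.228 × 85 = 19.4 mm, which matches the bar. Lift.

```bash
python3 -m inch '[{"slide":[0,0,-0.01],"yaw":0},{"slide":[0,0,-0.03],"yaw":0},{"slide":[0,0,-0.06],"yaw":0},{"slide":[0,0,-0.09],"yaw":0},{"slide":[0,0,-0.12],"yaw":0},{"slide":[0,0,-0.14],"yaw":0},{"slide":[0,0,-0.16],"yaw":0},{"slide":[0,0,-0.165],"yaw":0}]'; python3 -m inch '[{"slide":[0,0,0],"yaw":0},{"slide":[0,0,0],"yaw":0}]'; python3 go.py .54 -.04 .2 -163
```

```text
time: 4.85
tool_pos: [0.4886, -0.2892, 0.2048]
tcp_rot: [1.014, 2.969, -0.002]
force: [0.8, -1.0, -1.0]
width: 0.226
gripper_force: 60.9
time: 5.02
tool_pos: [0.4873, -0.2883, 0.2008]
tcp_rot: [-1.015, -2.973, -0.0]
force: [0.3, -0.2, -1.4]
width: 0.226
gripper_force: 60.9
t 5.02 tcp [ 0.4873 -0.2883  0.2008] head 142.3 tilt [ 0. -0. -1.] F [ 0.3 -0.2 -1.4] w 0.226 gf 60.9 q6 -1.5
slide [0.1102 0.2287 0.0008] yaw -54.7
```

```bash
python3 -m inch '[{"slide":[0.015,0.03,0],"yaw":-6.5},{"slide":[0.03,0.06,0],"yaw":-13},{"slide":[0.045,0.09,0],"yaw":-19.5},{"slide":[0.06,0.12,0],"yaw":-26},{"slide":[0.075,0.15,0],"yaw":-32.5},{"slide":[0.09,0.18,0],"yaw":-39},{"slide":[0.1,0.21,0],"yaw":-45.5},{"slide":[0.11,0.228,0],"yaw":-51}]'; python3 go.py .5227 .214 .2 -163
```

```text
time: 5.68
tool_pos: [0.54, -0.0382, 0.1996]
tcp_rot: [0.374, -3.117, -0.001]
force: [-0.0, 0.7, -1.1]
width: 0.23
gripper_force: 60.9
t 5.68 tcp [ 0.54   -0.0382  0.1996] head -166.3 tilt [ 0.002  0.001 -1.   ] F [-0.   0.7 -1.1] w 0.23 gf 60.9 q6 -1.94
slide [-4.280e-02  2.492e-01 -2.000e-04] yaw -3.3
```

```bash
python3 -m inch '[{"slide":[-0.006,0.033,0],"yaw":-1},{"slide":[-0.012,0.066,0],"yaw":-2},{"slide":[-0.018,0.1,0],"yaw":-3.3},{"slide":[-0.024,0.135,0],"yaw":-3.3},{"slide":[-0.03,0.17,0],"yaw":-3.3},{"slide":[-0.036,0.205,0],"yaw":-3.3},{"slide":[-0.041,0.235,0],"yaw":-3.3},{"slide":[-0.043,0.249,0],"yaw":-3.3}]'; python3 -m inch '[{"slide":[0,0,0],"yaw":0},{"slide":[0,0,0],"yaw":0},{"slide":[0,0,0],"yaw":0}]'; python3 go.py .5227 .214 .13 -163
python3 - <<'E'
from m import *
c=cap('side');W=cloud(c);cv2.imwrite('pics/side1.png',cv2.resize(c['pixels'][60:220,220:420],(800,600))[:,:,::-1])
c=cap('top');W=cloud(c)
h=cv2.cvtColor(c['pixels'],cv2.COLOR_RGB2HSV)
cv2.imwrite('pics/top1.png',cv2.resize(c['pixels'][110:220,120:260],(700,550))[:,:,::-1])
E
```

```text
time: 6.35
tool_pos: [0.5234, 0.2144, 0.1995]
tcp_rot: [0.455, -3.106, -0.0]
force: [0.7, -0.2, -1.9]
width: 0.223
gripper_force: 60.8
time: 6.6
tool_pos: [0.5243, 0.2104, 0.2002]
tcp_rot: [0.453, -3.107, 0.001]
force: [0.2, -0.7, -1.8]
width: 0.223
gripper_force: 60.8
t 6.6 tcp [0.5243 0.2104 0.2002] head -163.4 tilt [ 0.002 -0.    -1.   ] F [ 0.2 -0.7 -1.8] w 0.223 gf 60.8 q6 -1.53
slide [0.0003 0.0039 0.0702] yaw -0.4
```

View pics/side1.png

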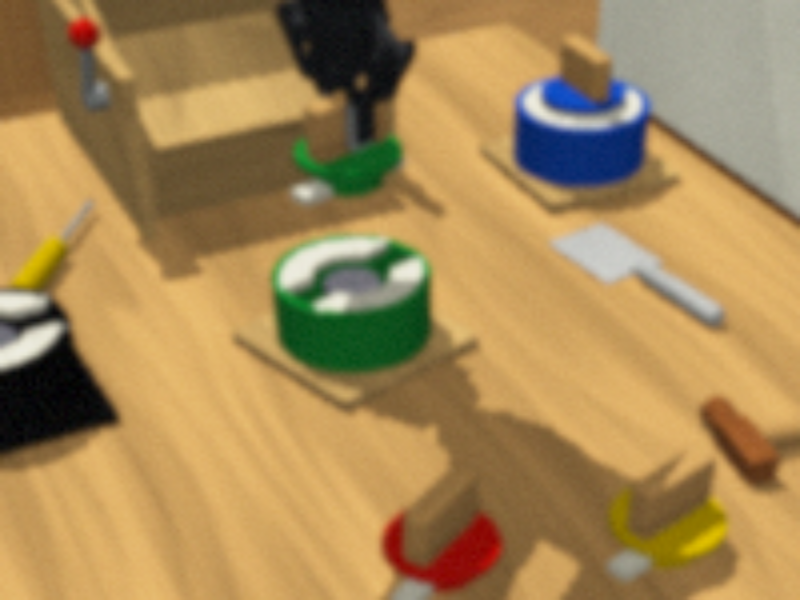

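The side crop shows the lid hanging upright in the gripper at (350,160), over the pot at (350,300). Align it and lower it in steps while watching the force.

```bash
python3 -m inch '[{"slide":[0,0.003,0],"yaw":-0.4},{"slide":[0,0.003,0.02],"yaw":-0.4},{"slide":[0,0.003,0.04],"yaw":-0.4},{"slide":[0,0.003,0.06],"yaw":-0.4},{"slide":[0,0.003,0.075],"yaw":-0.4},{"slide":[0,0.003,0.08],"yaw":-0.4},{"slide":[0,0.003,0.08],"yaw":-0.4},{"slide":[0,0.003,0.08],"yaw":-0.4}]'; python3 go.py .5227 .214 .104 -163
```

```text
time: 7.37
tool_pos: [0.5242, 0.214, 0.1216]
tcp_rot: [-0.463, 3.107, 0.0]
force: [0.1, -0.7, -0.8]
width: 0.23
gripper_force: 60.9
t 7.37 tcp [0.5242 0.214  0.1216] head -163.0 tilt [-0. -0. -1.] F [ 0.1 -0.7 -0.8] w 0.23 gf 60.9 q6 -1.53
slide [0.0014 0.0004 0.0176] yaw -0.0
```

```bash
python3 -m inch '[{"slide":[0.001,0,0.005],"yaw":0},{"slide":[0.001,0,0.01],"yaw":0},{"slide":[0.001,0,0.015],"yaw":0},{"slide":[0.001,0,0.018],"yaw":0},{"slide":[0.001,0,0.018],"yaw":0},{"slide":[0.001,0,0.018],"yaw":0}]'; python3 go.py .5227 .214 .09 -163
```

```text
time: 7.87
tool_pos: [0.5228, 0.2139, 0.103]
tcp_rot: [0.464, -3.107, 0.0]
force: [0.3, -0.8, -1.3]
width: 0.224
gripper_force: 60.9
t 7.87 tcp [0.5228 0.2139 0.103 ] head -163.0 tilt [ 0. -0. -1.] F [ 0.3 -0.8 -1.3] w 0.224 gf 60.9 q6 -1.53
slide [0.0001 0.0001 0.013 ] yaw -0.0
```

Lug bottoms are at 67 mm, below the rim top, with no contact force, so they are in the slots. Press down.

```bash
python3 -m inch '[{"slide":[0,0,0.003],"yaw":0},{"slide":[0,0,0.006],"yaw":0},{"slide":[0,0,0.009],"yaw":0},{"slide":[0,0,0.011],"yaw":0},{"slide":[0,0,0.0125],"yaw":0},{"slide":[0,0,0.0125],"yaw":0},{"slide":[0,0,0.0125],"yaw":0}]'; python3 go.py .5227 .214 .09 107
```

```text
time: 8.45
tool_pos: [0.5232, 0.2141, 0.0908]
tcp_rot: [-0.464, 3.107, 0.0]
force: [2.1, 1.5, 3.7]
width: 0.224
gripper_force: 61.6
t 8.45 tcp [0.5232 0.2141 0.0908] head -163.0 tilt [-0.001  0.    -1.   ] F [2.1 1.5 3.7] w 0.224 gf 61.6 q6 -1.53
slide [0.0005 0.0001 0.0008] yaw 90.0
```

```bash
python3 -m inch '[{"slide":[0,0,0.0005],"yaw":3},{"slide":[0,0,0.0005],"yaw":8},{"slide":[0,0,0.0005],"yaw":13},{"slide":[0,0,0.0005],"yaw":18},{"slide":[0,0,0.0005],"yaw":23},{"slide":[0,0,0.0005],"yaw":28},{"slide":[0,0,0.0005],"yaw":33},{"slide":[0,0,0.0005],"yaw":38}]'; python3 go.py .5227 .214 .0903 107;python3 -c "
from workcell import arm;print(arm.state()['wrist_torque'])"
```

```text
time: 9.12
tool_pos: [0.5229, 0.2138, 0.0903]
tcp_rot: [-0.58, -3.088, 0.0]
force: [1.7, -1.2, 2.8]
width: 0.229
gripper_force: 61.6
t 9.12 tcp [0.5229 0.2138 0.0903] head 158.7 tilt [-0. -0. -1.] F [ 1.7 -1.2  2.8] w 0.229 gf 61.6 q6 -0.86
slide [0.0002 0.0001 0.    ] yaw 51.7
[-0.18116435 -0.1067867   0.08150546]
```

```bash
python3 -m inch '[{"slide":[0,0,0],"yaw":6.5},{"slide":[0,0,0],"yaw":13},{"slide":[0,0,0],"yaw":19.5},{"slide":[0,0,0],"yaw":26},{"slide":[0,0,0],"yaw":32.5},{"slide":[0,0,0],"yaw":39},{"slide":[0,0,0],"yaw":45},{"slide":[0,0,0],"yaw":50}]';python3 -m inch '[{"slide":[0,0,0],"yaw":1},{"slide":[0,0,0],"yaw":2},{"slide":[0,0,0],"yaw":2}]'; python3 go.py .5227 .214 .094 107;python3 -c "
from workcell import arm;print(arm.state()['wrist_torque'])"
```

```text
time: 9.78
tool_pos: [0.5226, 0.2137, 0.0902]
tcp_rot: [-1.832, -2.552, 0.001]
force: [-0.1, -0.7, 3.2]
width: 0.226
gripper_force: 61.6
time: 10.03
tool_pos: [0.5226, 0.2137, 0.0901]
tcp_rot: [-1.867, -2.526, 0.001]
force: [-0.9, -1.6, 3.1]
width: 0.227
gripper_force: 61.7
t 10.03 tcp [0.5226 0.2137 0.0901] head 107.1 tilt [-0.    -0.001 -1.   ] F [-0.9 -1.6  3.1] w 0.227 gf 61.7 q6 0.04
slide [ 0.0002  0.0002 -0.0039] yaw 0.1
[-0.34684955  0.28883103  0.01897809]
```

Turned 90°. Rise gently to the locked height (about 4 mm), open, then retreat straight up.

```bash
python3 -m inch '[{"slide":[0,0,-0.002],"yaw":0},{"slide":[0,0,-0.0035],"yaw":0},{"slide":[0,0,-0.0035],"yaw":0}]'; python3 -m inch '[{"slide":[0,0,0],"yaw":0},{"slide":[0,0,0],"yaw":0},{"slide":[0,0,0],"yaw":0},{"slide":[0,0,0],"yaw":0},{"slide":[0,0,0],"yaw":0},{"slide":[0,0,0],"yaw":0},{"slide":[0,0,0],"yaw":0},{"slide":[0,0,0],"yaw":0}]' 0; python3 go.py .5227 .214 .22 107
```

```text
time: 10.28
tool_pos: [0.5226, 0.2138, 0.0933]
tcp_rot: [-1.867, -2.526, 0.001]
force: [0.8, -1.3, -6.9]
width: 0.224
gripper_force: 65.9
time: 10.95
tool_pos: [0.523, 0.214, 0.0937]
tcp_rot: [1.869, 2.525, 0.0]
force: [-0.1, 0.1, 0.5]
width: 1.001
gripper_force: 0.0
t 10.95 tcp [0.523  0.214  0.0937] head 107.0 tilt [-0.  0. -1.] F [-0.1  0.1  0.5] w 1.001 gf 0.0 q6 0.04
slide [ 1.000e-04 -2.000e-04 -1.263e-01] yaw -0.0
```

```bash
python3 -m inch '[{"slide":[0,0,-0.01],"yaw":0},{"slide":[0,0,-0.03],"yaw":0},{"slide":[0,0,-0.06],"yaw":0},{"slide":[0,0,-0.09],"yaw":0},{"slide":[0,0,-0.12],"yaw":0},{"slide":[0,0,-0.14],"yaw":0},{"slide":[0,0,-0.14],"yaw":0},{"slide":[0,0,-0.14],"yaw":0}]';  python3 -m inch '[{"slide":[0.03,0,0],"yaw":0},{"slide":[0.06,0,0],"yaw":0},{"slide":[0.09,0,0],"yaw":0},{"slide":[0.12,0,0],"yaw":0},{"slide":[0.15,0,0],"yaw":0},{"slide":[0.17,0,0],"yaw":0},{"slide":[0.18,0,0],"yaw":0},{"slide":[0.18,0,0],"yaw":0}]'
python3 - <<'E'
from m import *
o=[]
for n,sl in(('top',(slice(100,230),slice(110,300))),('side',(slice(60,220),slice(220,420)))):
    c=cap(n);W=cloud(c);print(n,'bar',bar(W,(.5227,.214),.12,.145,.05))
    print([bar(W,W0) for W0 in [(.42,-.07)]] if 0 else '')
    o.append(cv2.resize(c['pixels'][sl],(400,320)))
cv2.imwrite('pics/end.png',np.hstack(o)[:,:,::-1])
E
```

```text
time: 11.62
tool_pos: [0.5236, 0.2142, 0.2355]
tcp_rot: [1.868, 2.524, 0.004]
force: [-0.2, 0.4, -0.1]
width: 1.002
gripper_force: 0.0
time: 12.28
tool_pos: [0.4692, 0.3875, 0.2326]
tcp_rot: [-1.866, -2.526, 0.002]
force: [0.1, -0.9, 0.4]
width: 0.999
gripper_force: 0.0
top bar (520.7633666992188, 211.18663024902344, [20.74827766418457, 69.28094482421875], -72.91172790527344, np.float64(0.13216266044674996), 333)

side bar (521.8079223632812, 210.73654174804688, [21.45166015625, 71.662109375], -72.23947334289551, np.float64(0.12951023854307797), 116)
```

View pics/end.png

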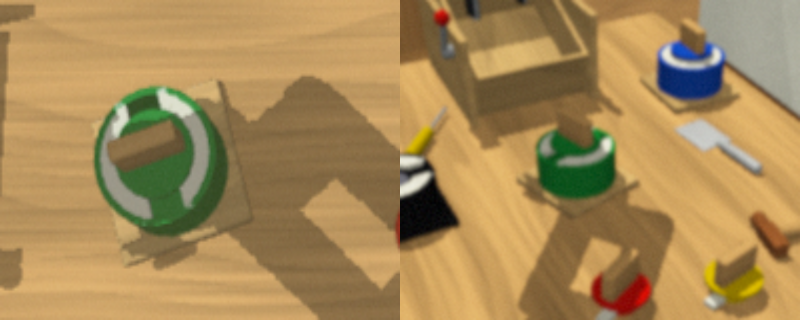

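The closing view shows the lid seated at (150,150), with its bar across the slots at -72.6°, which is 90° from the 17° slot axis. The bar top reads about 132 mm, against 134 mm when locked and 140 mm when not. The red and yellow lids are untouched, so I'm handing the job in.

```bash
python3 -c "
from workcell import arm;print(arm.job_done())"
```

```text
the job is handed in; nothing more can be done
None
```

The green lid is locked on the green pot after a quarter turn clockwise, the gripper has let go and moved clear, the red and yellow lids were left where they were, and the job was handed in at about 12.4 s.

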